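Lay the small coupling in the sloped labelling rest

ROBOT

A 6-joint arm with a two-finger parallel gripper is mounted at the origin on a cart in front of the work surface, level with it; the furniture and walls round the work are solid. World frame = base frame: x ahead of the robot, y to its left, z up, the work surface at z = 0. Lengths are in mm, angles in rad, forces in N, time in s.
With the tool pointing down it reaches from about 400 to 925 mm from the base axis. Payload 12.5 kg.
Tool frame: the origin (TCP) lies between the finger pads; the fingertips stand env.tip_extent ahead of it and the grasp point (between the pads) lies 11 mm behind it (env.tip_extent is the distance from the TCP to the fingertips, in mm); z points along the fingers, y is the line along which they close (so a half turn about z gives the same grasp; the last joint's range is limited). The gripper opens to 95 mm and grips with 3 to 60 N. Pads are 20 mm wide; open, the fingers measure 119 mm over their backs; the gripper's body (75 mm by 180 mm) begins 59 mm behind the grasp point.
Start: joints at [1.066, 0.491, 1.559, -0, 1.092, -0.106], TCP at [242.681, 575.979, 222.661] pointing down, gripper open.
Joint ranges: [-3.1, 3.1], [-0.84, 2.19], [0.05, 2.79], [-1.13, 4.28], [0.06, 2.93], [-2.69, 2.69]. Speed limits (rad/s): [2.22, 2.22, 2.79, 3.14, 3.14, 3.14].

INTERFACE

Orientations are given as [roll, pitch, yaw] about the fixed x, y, z axes, in that order (R = Rz(yaw) Ry(pitch) Rx(roll)).
In Python, from cell import env gives the robot as it stands.
- The arm moves only by the tool carry_out, never from a script. Its argument "motion" is a list of rows, each a list of 5 numbers: the shift along the tool's x, y, z in mm, then the turn about the tool's z in degrees, then the closure, from 0 (fully open) to 1 (shut). A call has 1 to 12 rows; each row shifts and turns the commanded pose from where the row before left it, along the tool's axes as they then stand; what a row does not reach is not made up. A row lasts 1/10 s, in which the tool goes at most 50 mm and 8.59 degrees, less where a joint would pass 70% of its speed; a pose out of reach is approached as far as the arm can. A call with a gripper value outside its range is refused whole. The fingers move at their own pace and stop on an object; the grip force is fixed at half the most. Time passes only in rows, so rows that do not move let the fingers close. It gives the time, the measured TCP pose, the force, the opening and the grip force at its end, in the units of the state.
- env.state(): the state, without advancing time (a new reading comes with each control period).
- env.read_camera(name): name is "side" or "top"; returns a dict with "color" (420x560x3 uint8, red, green, blue), "K" (3x3 intrinsics, pixels), "R" (3x3) and "t" (3): a world point X has camera coordinates R X + t. Camera axes: x right, y down, z forward; pixel columns grow to the right and rows downward; lengths in mm; the calibration is good to about 2 mm. A picture is of the moment at which its call begins. There is no depth.
- env.job_done(): hands the job in; it is judged then, once.
The state is a dict: "t": time; "joints": joint angles; "qvel": joint speeds; "tau": joint torques, N m; "eef_pos": TCP position; "tcp_rot": TCP orientation; "ft_force": force on the tool from outside, world axes, zero at the start; "moment": the same for the moment, N m; "opening": opening from 0.0 (shut) to 1.0 (fully open); "grip_force": force on a finger pad.
Only numpy, scipy, OpenCV 4.12 (cv2) and the standard library are available. Lean on these libraries where they do the work, as an engineer would, in place of code of your own. Each camera call takes 0.05 s, during which the arm holds its last target. There are 200 camera calls.

TASK

Take the smaller of the two couplings lying on the bench and lay it lengthwise in the raised, sloping labelling rest, so that it lies down in both V-notches with its lower end up against the stop plate, either way round. Set it down gently, do not drop it, and leave the larger coupling where it lies.

Things in the scene. Friction and masses are not known exactly. Their poses are not given: they have to be found in the camera images.
- small_coupling: The smaller coupling: a dark cylinder with a yellow cap on each end, 55 mm in diameter and 77 mm long, about 0.3 kg, lying on the bench. Its own y axis runs along the cylinder; the origin lies on the underside as it lies at the start, 7.5 mm from the middle of the length (see small_middle).
- small_middle (a point): Centre of the small coupling: on its axis (27 mm above the bench while it lies there), halfway along its length. Its y axis runs along the cylinder, as does the coupling's.
- large_coupling: The larger coupling, not to be used: same yellow caps, with a grey flange round its middle, 67 mm in diameter and 93 mm long, lying on the bench. Its own y axis runs along the cylinder; the origin lies on its underside, 7 mm from the middle of its length.
- rest: Labelling rest, fixed to the bench: a dark steel foot plate 90 x 120 x 8 mm with a round column 28 mm thick in its middle, which carries the sloping cradle. Origin at the centre of the foot's underside, z up; y is the horizontal direction in which the cradle climbs.
- cradle: Sloping aluminium cradle on the rest, climbing at 15 degrees. Its origin is where the small coupling's centre lies when fully seated, 135 mm above the bench; y points up the slope along the trough, z upward square to the slope, x across. The strip under the supports has its top 43 mm below the origin along z.
- high_notch (a point): Bottom of the upper V-notch, in cradle axes 26 mm up the slope from the cradle's origin and 40 mm below it. The lower notch is the same at 26 mm down the slope. Each support is 7 mm thick along the slope, with a 90-degree notch whose arms end 32 mm to either side and 7 mm below the origin. Between the two supports 45 mm is free for fingers.
- stop (a point): Middle of the upper edge of the stop plate's inner face, at the cradle's lower end: 39 mm down the slope from the cradle's origin and 10 mm below it. The plate is 50 mm wide and 6 mm thick; the coupling's lower end bears on it.
There are look-alikes about, which are no part of the job. Of the things shaped like the rest, the steel one is meant.

How it is judged (in metres and radians):
At the end, for the whole second after the job is handed in: The small coupling lies at rest in both notches of the cradle: its centre within 6 mm of the seated position across the cradle and square to it, its lower end within 9 mm of the stop plate, its axis within 7 degrees of the cradle's. The larger coupling is within 30 mm of where it lay (x of small_middle in the frame of cradle between -0.006 and 0.006 m and z of small_middle in the frame of cradle between -0.006 and 0.006 m and y of small_middle in the frame of cradle between -0.005 and 0.009 m and angle between the y axis of small_coupling and the y axis of cradle, either way round below 0.12 rad and linear speed of small_coupling below 0.02 m/s and distance of large_coupling from where it was at the start of the episode below 0.03 m); the robot touches nothing.
It fails at once if the small coupling is rammed onto the rest (more than 80 N between them) (contact force between small_coupling and rest above 80 N).
It fails at once if the small coupling is dropped (free of the fingers and faster than 0.5 m/s, a fall of more than about 13 mm) (linear speed of small_coupling above 0.5 m/s and contact force between small_coupling and the fingers below 0.1 N).
It fails at once if the larger coupling is moved by more than 30 mm (distance of large_coupling from where it was at the start of the episode above 0.03 m).
It also fails if it takes over 43 s, if anything falls off the work surface, if the arm or the gripper's body presses on something with over 40 N, if the wrist force passes 120 N, or if a joint passes its speed limit or range.

## Working session

There is one attempt and no reset: what is moved stays moved. The work goes in short steps, Python scripts to look and compute and a tool call to move; the robot and the scene stay as the last step left them, time stands still between calls to the robot, and variables do not carry over. Pictures are saved under pics/ and viewed, at most 10 in all, crops included, and the job is handed in when it is done.

Besides the shell and the picture viewer there is one more tool, called after "Call:" in YAML: its name, and indented under it one key for each argument. carry_out: Moves the arm, as the interface text tells. Its arguments: {"type":"object","properties":{"motion":{"type":"array"}},"required":["motion"]}

```bash
mkdir -p pics
python3 - <<'E'
from cell import env
import cv2,pickle
d={}
for n in("side","top"):
    r=env.read_camera(n);d[n]=r
    cv2.imwrite(f"pics/{n}0.png",r["color"][:,:,::-1])
    print(n,r["K"].tolist(),r["R"].round(4).tolist(),r["t"].round(1).tolist(),(-r["R"].T@r["t"]).round(0))
pickle.dump(d,open("d0.pkl","wb"))
print(env.state(),env.tip_extent)
E
```

```text
side [[418.91708076810767, 0.0, 281.555523593908], [0.0, 418.91708076810767, 211.17802354001142], [0.0, 0.0, 1.0]] [[0.9961, -0.0858, 0.0226], [-0.0396, -0.6581, -0.7519], [0.0794, 0.748, -0.6589]] [-609.6, 136.5, 940.6] [ 538. -666.  736.]
top [[509.65516710194237, 0.0, 282.38870663115415], [0.0, 509.65516710194237, 201.13986912178905], [0.0, 0.0, 1.0]] [[-0.0083, -0.9999, 0.0068], [-0.9741, 0.0066, -0.2259], [0.2258, -0.0085, -0.9741]] [22.0, 621.8, 1064.7] [ 366.   27. 1177.]
{'t': 0.1, 'joints': array([ 1.06638310e+00,  4.91497349e-01,  1.55937123e+00, -4.51345317e-05,
        1.09170253e+00, -1.05591047e-01]), 'qvel': array([-0.00091441, -0.0018932 , -0.00114171, -0.00031412,  0.00081069,
       -0.00078902]), 'tau': array([ 2.00288196e-03, -6.13618755e+01, -2.58605754e+01,  6.94419653e-02,
        4.69398103e-02, -2.42969531e-05]), 'eef_pos': array([242.59464469, 575.77996367, 222.12732996]), 'tcp_rot': array([-3.14061542e+00, -6.33150331e-05,  2.74279127e+00]), 'ft_force': array([-0.42931835,  0.44600959, -0.99960869]), 'moment': array([0.00409264, 0.00405982, 0.01689375]), 'grip_force': 0.0, 'opening': 1.0007711835769937} 8.0
```

View pics/side0.png

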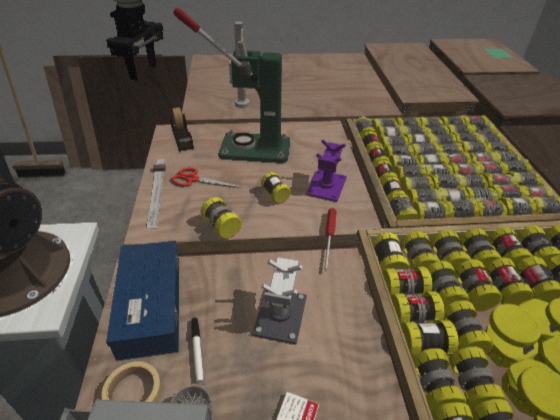

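View pics/top0.png

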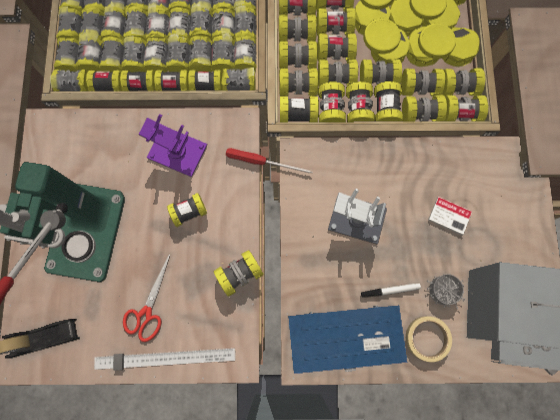

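Side view: small coupling (275,187), large one with flange (220,217), steel rest (282,300), purple look-alike (328,170). Top view: small (186,210), large (238,273), steel rest (360,215), purple (178,147) close to the small coupling.

```bash
cat > h.py <<'E'
import numpy as np,cv2
def ray(c,uv):
    d=c["R"].T@np.linalg.solve(c["K"],[uv[0],uv[1],1.]); return -c["R"].T@c["t"],d
def plane(c,uv,z):
    o,d=ray(c,uv); return o+d*(z-o[2])/d[2]
def tri(c1,p1,c2,p2):
    o1,d1=ray(c1,p1);o2,d2=ray(c2,p2);d1/=np.linalg.norm(d1);d2/=np.linalg.norm(d2)
    s=np.linalg.lstsq(np.c_[d1,-d2],o2-o1,rcond=None)[0]
    a,b=o1+s[0]*d1,o2+s[1]*d2; return (a+b)/2,np.linalg.norm(a-b)
def proj(c,X):
    q=c["K"]@(c["R"]@np.asarray(X,float)+c["t"]); return q[:2]/q[2]
def yellow(img,box):
    x,y,w,h=box; hsv=cv2.cvtColor(img[y:y+h,x:x+w],cv2.COLOR_RGB2HSV)
    m=cv2.inRange(hsv,(22,150,60),(36,255,255))
    n,l,s,ce=cv2.connectedComponentsWithStats(m)
    pts=[];
    for i in range(1,n):
        if s[i,4]>=15: pts.append(np.argwhere(l==i)[:,::-1]+[x,y])
    return pts
E
python3 - <<'E'
import pickle,numpy as np,cv2
from h import *
d=pickle.load(open("d0.pkl","rb"));T,S=d["top"],d["side"]
for nm,bt,bs in(("small",(160,185,55,50),(255,165,45,45)),("large",(208,245,62,60),(194,190,54,55))):
    c=[]
    for k,b in(("top",bt),("side",bs)):
        p=yellow(d[k]["color"],b); h=np.vstack(p).astype(np.float32)
        r=cv2.minAreaRect(h); bx=cv2.boxPoints(r); c.append(r[0])
        print(nm,k,[(len(q),q.mean(0).round(1).tolist()) for q in p],r)
        if k=="top":
            P=[plane(d[k],q,27.5 if nm=="small" else 33)[:2].round(1) for q in bx];print(P)
    print("centre",tri(T,c[0],S,c[1]),plane(T,c[0],30))
a=cv2.resize(T["color"][180:250,315:395],None,fx=5,fy=5,interpolation=2)
b=cv2.resize(S["color"][250:345,245:325],None,fx=5,fy=5,interpolation=2)
b2=np.zeros((475,800,3),np.uint8);b2[:350,:400]=a;b2[:,400:]=b
cv2.imwrite("pics/rest.png",b2[:,:,::-1])
E
```

```text
small top [(142, [199.0, 204.0]), (133, [173.3, 215.0])] ((186.08621215820312, 209.53448486328125), (22.059484481811523, 34.66490173339844), 66.80140686035156)
[array([621.8, 286. ]), array([653.8, 213.6]), array([605.6, 192.2]), array([574.2, 264.2])]
small side [(47, [267.1, 176.5]), (252, [280.5, 193.0])] ((274.7500305175781, 187.25001525878906), (31.11269760131836, 19.091880798339844), 45.0)
centre (array([613.49056917, 239.03525908,  27.43851724]), np.float64(0.4691832809865359)) [613.17650098 238.59545018  30.        ]
large top [(247, [252.1, 264.1]), (255, [223.4, 281.3])] ((237.7205810546875, 272.8676452636719), (28.6402645111084, 42.531646728515625), 59.036251068115234)
[array([470.6, 175.2]), array([519.1,  94.2]), array([463.8,  60.9]), array([416.4, 141.4])]
large side [(142, [209.6, 205.1]), (494, [227.4, 224.6])] ((220.46981811523438, 217.05628967285156), (43.21689224243164, 25.56662940979004), 46.63658142089844)
centre (array([467.89778843, 118.11745448,  33.77368652]), np.float64(1.5254529703748738)) [467.47959937 118.27658941  30.        ]
```

View pics/rest.png

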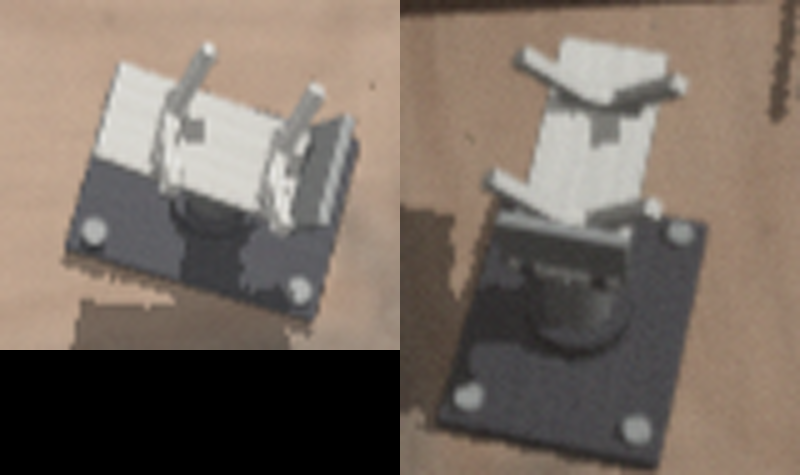

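The crop shows (left top view, right side view, 5x) the steel rest climbing towards +y. The arm tips are at (207,48) and (316,90) in the top crop, and at (522,55), (680,85), (493,180) and (652,210) in the side crop. The stop plate is at the lower end, and the foot corners are visible.

Run:
```python
import pickle,numpy as np,cv2
from h import *
d=pickle.load(open("d0.pkl","rb"));T,S=d["top"],d["side"]
t=lambda x,y:(315+x/5-.4,180+y/5-.4); s=lambda x,y:(245+(x-400)/5-.4,250+y/5-.4)
pt={"up+x":((207,48),(681,84)),"lo+x":((317,90),(653,209)),"stop+x":((343,122),(630,230)),"stop-x":((319,222),(500,214)),
"strip_hi+x":((121,63),(665,52)),"up-x":((166,188),(521,56)),"lo-x":((284,228),(492,180))}
for k,(a,b) in pt.items():
    P,e=tri(T,t(*a),S,s(*b)); print(k,P.round(1),round(e,1))
fs=[plane(S,s(*p),8)[:2].round(1) for p in((440,413),(659,466),(706,225))]
ft=[plane(T,t(*p),8)[:2].round(1) for p in((67,258),(312,316))]
print(fs,"ctr",(fs[0]+fs[2])/2,ft)
for A in(fs[1]-fs[2],ft[1]-ft[0]): print("yaw of climb",np.degrees(np.arctan2(*-A[::-1])),np.linalg.norm(A))
# small axis
c=[plane(T,p,27.5)[:2] for p in((199.0,204.0),(173.3,215.0))];print("axis",np.degrees(np.arctan2(*(c[1]-c[0])[::-1])))
# purple cradle extents (top view, purple mask) 
hs=cv2.cvtColor(T["color"],cv2.COLOR_RGB2HSV);m=cv2.inRange(hs,(125,80,40),(150,255,255));
n,l,st,ce=cv2.connectedComponentsWithStats(m);i=1+st[1:,4].argmax();q=np.argwhere(l==i)[:,::-1].astype(np.float32)
r=cv2.convexHull(q)[:,0]
for z in(8,120):
    P=np.array([plane(T,p,z)[:2] for p in r]);print(z,P[np.argsort(P[:,0])[:4]].round(0).tolist())
```

```text
up+x [ 633.9 -138.8  128.9] 0.6
lo+x [ 618.3 -187.3  115.9] 0.6
stop+x [ 606.4 -197.4  116.6] 5.3
stop-x [ 561.4 -185.3  115.2] 1.6
strip_hi+x [ 632.6 -104.4  109.2] 0.7
up-x [ 573.7 -119.3  127.5] 0.7
lo-x [ 559.  -170.2  116.1] 2.1
[array([ 537.2, -198.3]), array([ 621.2, -227.9]), array([ 654.5, -114.1])] ctr [ 595.85 -156.2 ] [array([564.1, -88.7]), array([ 536.1, -201.4])]
yaw of climb 73.68954093533654 118.57204560940998
yaw of climb 76.04752223191507 116.12618137181641
axis 113.65963756344547
8 [[702.0, 234.0], [702.0, 239.0], [704.0, 232.0], [707.0, 253.0]]
120 [[670.0, 214.0], [670.0, 218.0], [672.0, 212.0], [674.0, 231.0]]
```

Run:
```python
import pickle,numpy as np,cv2
d=pickle.load(open("d0.pkl","rb"));T,S=d["top"],d["side"]
a=cv2.resize(T["color"][105:185,130:210],None,fx=5,fy=5,interpolation=2)
b=cv2.resize(S["color"][130:210,295:375],None,fx=5,fy=5,interpolation=2)
cv2.imwrite("pics/purple.png",np.hstack([a,b])[:,:,::-1])
```

```text
(no output)
```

View pics/purple.png

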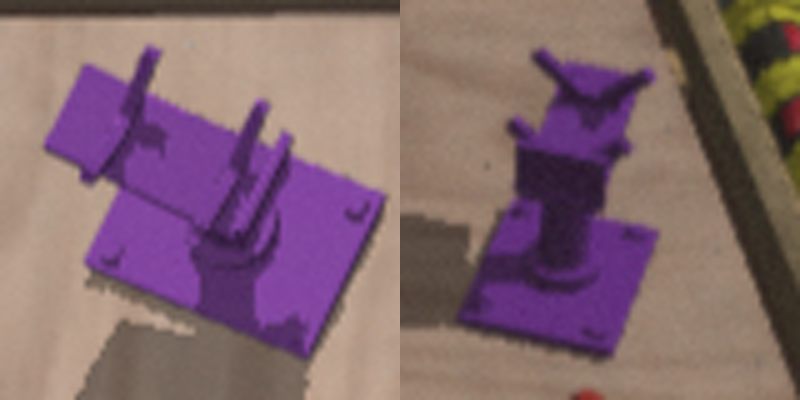

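The crop shows the purple rest's lower-end stop corner at (240,240) in the top crop and (515,150) in the side crop, so I check gripper clearance against it and the press handle.

Run:
```python
import pickle,numpy as np
from h import *
d=pickle.load(open("d0.pkl","rb"));T,S=d["top"],d["side"]
t=lambda x,y:(130+x/5-.4,105+y/5-.4); s=lambda x,y:(295+(x-400)/5-.4,130+y/5-.4)
c=np.array([613.5,239]);a=np.radians(23.7);u=np.array([np.cos(a),np.sin(a)]);v=np.array([-u[1],u[0]])
for k,p,q in(("stop-x",t(240,240),s(515,150)),("up-x",t(88,180),s(541,55)),("lo+x",t(262,102),s(628,148)),("handle end",(0,292),(178,12)),("handle mid",(30,258),(215,40)),("press head",(55,222),(245,62))):
    P,e=tri(T,p,S,q);w=P[:2]-c;print(k,P.round(0),round(e,1),"along closing",round(w@u),"across",round(w@v))
```

```text
stop-x [726. 247. 108.] 2.5 along closing 106 across -38
up-x [748. 310. 127.] 3.5 along closing 152 across 11
lo+x [786. 239. 114.] 1.1 along closing 158 across -70
handle end [398. 427. 428.] 19.0 along closing -122 across 259
handle mid [468. 426. 359.] 7.2 along closing -58 across 229
press head [539. 415. 305.] 12.0 along closing 3 across 191
```

Call:
carry_out:
  motion:
    - [0,-35,0,0,0]
    - [0,-35,0,0,0]
    - [0,-35,0,0,0]
    - [0,-35,0,0,0]
    - [0,-35,0,0,0]
    - [-36,-15,0,0,0]
    - [-36,-15,0,0,0]
    - [-36,-15,0,0,0]
    - [-36,-15,0,0,0]
    - [-36,-15,0,0,0]
    - [-36,-15,0,0,0]
    - [-36,-15,0,0,0]

```text
t: 1.3
eef_pos: [367.0, 218.7, 222.6]
tcp_rot: [3.142, -0.0, 2.743]
ft_force: [-0.1, 0.1, 0.6]
opening: 1.0
grip_force: 0.0
```

```bash
cat >> h.py <<'E'
def plan(env,target,yaw):
    s=env.state();p=s["eef_pos"];y=s["tcp_rot"][2];w=np.asarray(target)-p
    print("t",round(s["t"],2),"pos",p.round(1),"yaw",round(np.degrees(y),2),"F",s["ft_force"].round(1),"open",round(s["opening"],3),"grip",round(s["grip_force"],1))
    print("tool shift",round(w[0]*np.cos(y)+w[1]*np.sin(y),1),round(w[0]*np.sin(y)-w[1]*np.cos(y),1),round(-w[2],1),"turn",round((np.degrees(y)-yaw+180)%360-180,2))
E
python3 -c "
from h import *;from cell import env
plan(env,[613.5,239,222],113.7)"
```

```text
t 1.3 pos [367.  218.7 222.6] yaw 157.15 F [-0.1  0.1  0.6] open 1.0 grip 0.0
tool shift -219.3 114.4 0.6 turn 43.45
```

Call:
carry_out:
  motion:
    - [-36.5,19,0,0,0]
    - [-36.5,19,0,0,0]
    - [-36.5,19,0,0,0]
    - [-36.5,19,0,0,0]
    - [-36.5,19,0,0,0]
    - [-36.5,19,0,0,0]
    - [0,0,0,7.2,0]
    - [0,0,0,7.2,0]
    - [0,0,0,7.2,0]
    - [0,0,0,7.2,0]
    - [0,0,0,7.2,0]
    - [0,0,0,7.4,0]

```text
t: 2.5
eef_pos: [612.1, 240.1, 222.2]
tcp_rot: [-3.141, -0.0, 1.98]
ft_force: [0.3, 0.0, -0.5]
opening: 0.995
grip_force: 0.0
```

```bash
python3 -c "
from h import *;from cell import env
plan(env,[613.5,239,16],113.7)"
```

```text
t 2.5 pos [612.1 240.1 222.2] yaw 113.45 F [ 0.3  0.  -0.5] open 0.995 grip 0.0
tool shift -1.5 0.8 206.2 turn -0.25
```

Call:
carry_out:
  motion:
    - [-1.5,1,35,0,0]
    - [0,0,35,0,0]
    - [0,0,35,0,0]
    - [0,0,35,0,0]
    - [0,0,25,0,0]
    - [0,0,20,0,0]
    - [0,0,12,0,0]
    - [0,0,9,0,0]
    - [0,0,0,0,0]
    - [0,0,0,0,1]
    - [0,0,0,0,1]
    - [0,0,0,0,1]

```text
t: 3.7
eef_pos: [614.1, 239.3, 17.5]
tcp_rot: [3.14, 0.0, 1.985]
ft_force: [0.7, 0.5, -0.4]
opening: 0.805
grip_force: 0.0
```

Call:
carry_out:
  motion:
    - [0,0,0,0,1]
    - [0,0,0,0,1]
    - [0,0,0,0,1]
    - [0,0,0,0,1]
    - [0,0,0,0,1]

```text
t: 4.2
eef_pos: [613.7, 239.1, 16.8]
tcp_rot: [-3.142, -0.0, 1.985]
ft_force: [-2.3, -0.4, 3.5]
opening: 0.585
grip_force: 30.0
```

Run:
```python
from h import *;from cell import env
plan(env,[613.5,239,16],113.7)
o=[]
for n,b in(("top",(125,160,120,110)),("side",(225,130,120,110))):
    i=env.read_camera(n)["color"];x,y,w,h=b;o.append(cv2.resize(i[y:y+h,x:x+w],(400,367)))
cv2.imwrite("pics/grasp.png",np.hstack(o)[:,:,::-1])
```

```text
t 4.2 pos [613.7 239.1  16.8] yaw 113.75 F [-2.3 -0.4  3.5] open 0.585 grip 30.0
tool shift -0.1 -0.2 0.8 turn 0.05
```

View pics/grasp.png

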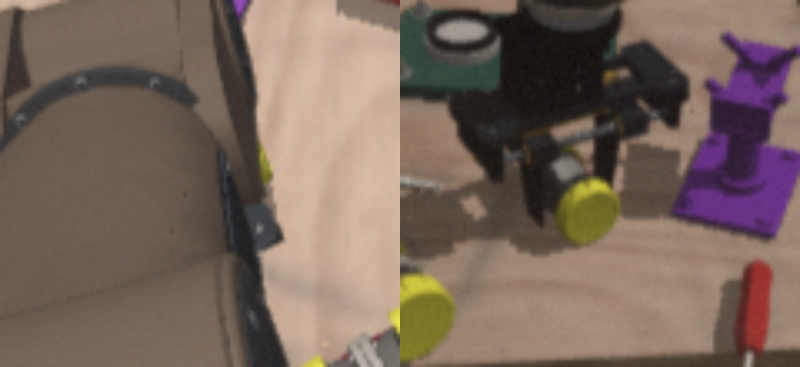

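The pictures show the fingers across the small coupling's middle (side crop cap at (585,210)), gripping at 55.6 mm. The purple rest and the large coupling are untouched.

Call:
carry_out:
  motion:
    - [0,0,-10,0,1]
    - [0,0,-25,0,1]
    - [0,0,-35,0,1]
    - [0,0,-35,0,1]
    - [0,0,-35,0,1]
    - [0,0,-35,0,1]
    - [0,0,-25,0,1]
    - [-15,-7,0,0,1]
    - [-30,-15,0,0,1]
    - [-35,-17,0,0,1]
    - [-35,-17,0,0,1]
    - [-35,-17,0,0,1]

```text
t: 5.5
eef_pos: [606.4, 70.3, 215.4]
tcp_rot: [-3.14, -0.001, 1.985]
ft_force: [0.7, -0.4, -3.5]
opening: 0.585
grip_force: 30.0
```

Call:
carry_out:
  motion:
    - [-35,-17,0,0,1]
    - [-35,-17,0,0,1]
    - [-35,-17,0,0,1]
    - [-35,-17,0,0,1]
    - [-30,-15,0,0,1]
    - [-30,-15,0,7,1]
    - [0,0,0,7,1]
    - [0,0,0,7,1]
    - [0,0,0,7,1]
    - [0,0,0,7,1]
    - [0,0,0,5,1]
    - [0,0,0,0,1]

```text
t: 6.7
eef_pos: [597.4, -150.6, 215.4]
tcp_rot: [-3.14, -0.0, 1.286]
ft_force: [0.1, 0.8, -3.1]
opening: 0.585
grip_force: 30.0
```

Run:
```python
from h import *;from cell import env
import pickle
plan(env,[595.7,-153,200],73.7)
d={n:env.read_camera(n) for n in("top","side")};pickle.dump(d,open("d1.pkl","wb"))
o=[]
for n,b in(("top",(300,150,120,110)),("side",(225,190,120,110))):
    i=d[n]["color"];x,y,w,h=b;o.append(cv2.resize(i[y:y+h,x:x+w],(400,367)))
cv2.imwrite("pics/hover.png",np.hstack(o)[:,:,::-1])
```

```text
t 6.7 pos [ 597.4 -150.6  215.4] yaw 73.66 F [ 0.1  0.8 -3.1] open 0.585 grip 30.0
tool shift -2.8 -0.9 15.4 turn -0.04
```

View pics/hover.png

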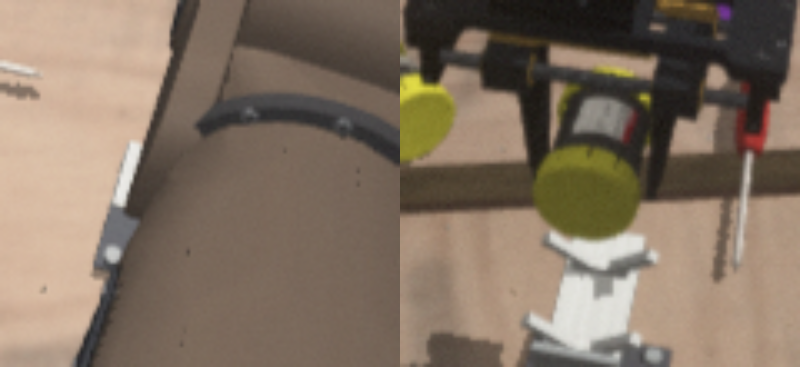

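The hover picture shows the coupling held level between the fingers, its front cap at about (587,190) in the side crop, above the steel cradle (~(595,290)). I check its axial position and tilt by projection.

Run:
```python
import pickle
from h import *
S=pickle.load(open("d1.pkl","rb"))["side"]
p=[q for q in yellow(S["color"],(255,205,50,60))]
for q in p: print(len(q),q.min(0),q.max(0))
c=np.array([597.4,-150.6,226.4]);a=np.radians(73.7);ax=np.array([np.cos(a),np.sin(a),0]);cr=np.array([np.sin(a),-np.cos(a),0])
th=np.linspace(0,2*np.pi,60)
for tilt in(-6,0,6):
  k=np.radians(tilt);A=ax*np.cos(k)+np.array([0,0,np.sin(k)]);Z=np.cross(cr,A)
  for e in(-38.5,38.5):
    P=np.array([proj(S,c+e*A+27.5*(np.cos(f)*cr+np.sin(f)*Z)) for f in th]);print(tilt,e,P.min(0).round(1),P.max(0).round(1))
```

```text
15 [273 216] [278 223]
606 [265 234] [296 259]
-6 -38.5 [263.  236.1] [295.5 261.9]
-6 38.5 [272.7 209.7] [302.6 234.5]
0 -38.5 [263.  239.1] [295.3 262.5]
0 38.5 [272.8 208.9] [302.8 231.8]
6 -38.5 [263. 242.] [295.2 262.7]
6 38.5 [272.8 208.3] [302.9 229.2]
```

Call:
carry_out:
  motion:
    - [-3,-1,10,0,1]
    - [0,0,20,0,1]
    - [0,0,20,0,1]
    - [0,0,15,0,1]
    - [0,0,8,0,1]
    - [0,0,3,0,1]
    - [0,0,0,0,1]
    - [0,0,0,0,1]

```text
t: 7.6
eef_pos: [596.7, -152.8, 141.2]
tcp_rot: [3.141, -0.0, 1.287]
ft_force: [0.4, 0.6, -4.0]
opening: 0.581
grip_force: 30.0
```

Call:
carry_out:
  motion:
    - [0,0,1,0,1]
    - [0,0,1,0,1]
    - [0,0,1,0,1]
    - [0,0,1,0,1]
    - [0,0,0,0,1]

```text
t: 8.1
eef_pos: [596.4, -152.7, 136.5]
tcp_rot: [-3.141, -0.0, 1.287]
ft_force: [0.3, 0.3, -4.1]
opening: 0.589
grip_force: 30.0
```

Call:
carry_out:
  motion:
    - [0,0,1,0,1]
    - [0,0,1,0,1]
    - [0,0,0,0,1]

```text
t: 8.4
eef_pos: [596.4, -152.7, 134.4]
tcp_rot: [-3.141, -0.0, 1.287]
ft_force: [0.5, -0.1, -3.3]
opening: 0.585
grip_force: 30.0
```

Call:
carry_out:
  motion:
    - [0,0,1,0,1]
    - [0,0,1,0,1]
    - [0,0,0,0,1]

```text
t: 8.7
eef_pos: [596.4, -152.7, 132.4]
tcp_rot: [-3.141, -0.0, 1.287]
ft_force: [-0.4, -0.4, -3.9]
opening: 0.585
grip_force: 30.0
```

Call:
carry_out:
  motion:
    - [0,0,1,0,1]
    - [0,0,1,0,1]
    - [0,0,0,0,1]

```text
t: 9.0
eef_pos: [596.5, -152.9, 131.3]
tcp_rot: [3.141, 0.0, 1.287]
ft_force: [-3.6, -0.8, 4.0]
opening: 0.585
grip_force: 30.0
```

Call:
carry_out:
  motion:
    - [0,0,1,0,1]
    - [0,0,1,0,1]
    - [0,0,0,0,1]

```text
t: 9.3
eef_pos: [596.3, -153.2, 129.6]
tcp_rot: [3.141, 0.001, 1.287]
ft_force: [-5.5, -2.9, 8.3]
opening: 0.586
grip_force: 30.0
```

Run:
```python
from h import *;from cell import env
import pickle
plan(env,[595.7,-153,125],73.7)
r=env.read_camera("side");pickle.dump(r,open("d2.pkl","wb"))
cv2.imwrite("pics/seat1.png",cv2.resize(r["color"][220:330,225:345],(720,600*110//100))[:600,:,::-1])
```

```text
t 9.3 pos [ 596.3 -153.2  129.6] yaw 73.76 F [-5.5 -2.9  8.3] open 0.586 grip 30.0
tool shift 0.0 -0.6 4.6 turn 0.06
```

View pics/seat1.png

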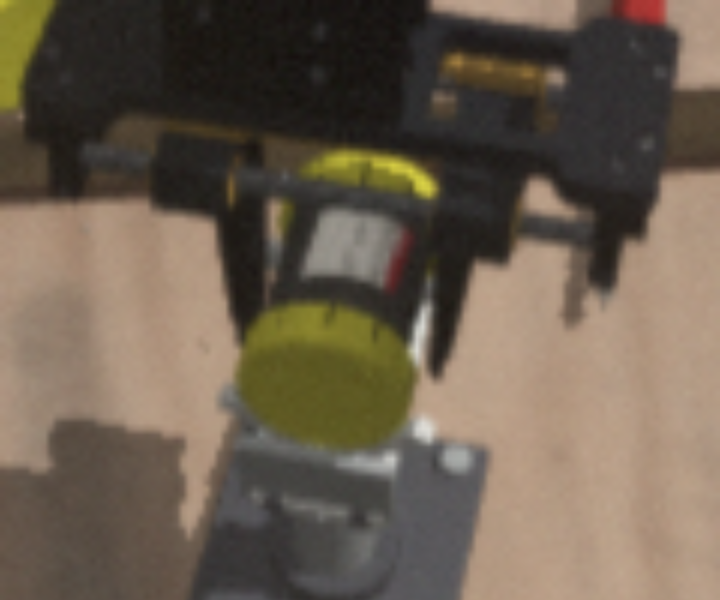

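The coupling touches the upper notch. Its face centre is at about (327,370) and the stop centre at about (318,455), so it sits roughly 2 mm too far to +x, which agrees with the −x force. I shift it across and press on.

Call:
carry_out:
  motion:
    - [0,-1,0,0,1]
    - [0,-1,0,0,1]
    - [0,0,1,0,1]
    - [0,0,0,0,1]

```text
t: 9.75
eef_pos: [596.0, -153.2, 129.1]
tcp_rot: [3.137, 0.001, 1.287]
ft_force: [2.6, -5.6, 7.9]
opening: 0.587
grip_force: 30.0
```

Call:
carry_out:
  motion:
    - [0,0,1,0,1]
    - [0,0,1,0,1]
    - [0,0,0,0,1]

```text
t: 10.05
eef_pos: [595.9, -153.4, 127.5]
tcp_rot: [3.136, 0.001, 1.287]
ft_force: [0.7, -6.1, 11.6]
opening: 0.586
grip_force: 30.0
```

Call:
carry_out:
  motion:
    - [0,0,1,0,1]
    - [0,0,0,0,1]

```text
t: 10.25
eef_pos: [595.9, -153.4, 126.7]
tcp_rot: [3.136, 0.001, 1.287]
ft_force: [-1.1, -6.4, 13.3]
opening: 0.585
grip_force: 30.0
```

Call:
carry_out:
  motion:
    - [0,0,1,0,1]
    - [0,0,0,0,1]

```text
t: 10.45
eef_pos: [595.8, -153.5, 125.6]
tcp_rot: [3.136, 0.001, 1.287]
ft_force: [-0.6, -6.6, 13.3]
opening: 0.586
grip_force: 30.0
```

Call:
carry_out:
  motion:
    - [0,0,1,0,1]
    - [0,0,0,0,1]

```text
t: 10.65
eef_pos: [595.8, -153.5, 124.3]
tcp_rot: [3.137, 0.001, 1.287]
ft_force: [0.4, -6.6, 10.5]
opening: 0.586
grip_force: 30.0
```

Run:
```python
from h import *;from cell import env
import pickle
plan(env,[595.7,-153,125],73.7)
r=env.read_camera("side");pickle.dump(r,open("d3.pkl","wb"))
cv2.imwrite("pics/seat2.png",cv2.resize(r["color"][230:330,225:345],(720,600))[:,:,::-1])
```

```text
t 10.65 pos [ 595.8 -153.5  124.3] yaw 73.74 F [ 0.4 -6.6 10.5] open 0.586 grip 30.0
tool shift 0.5 -0.2 -0.7 turn 0.04
```

View pics/seat2.png

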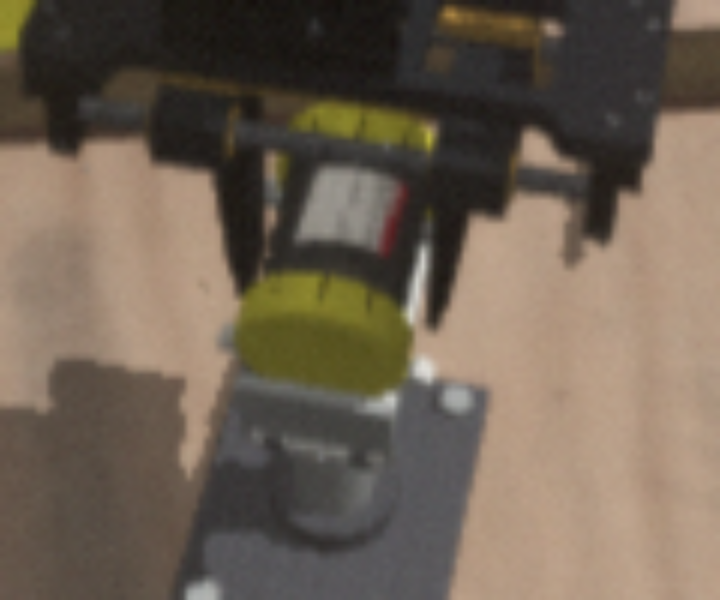

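The picture shows the coupling has pivoted well toward the slope (front face flattened, at about (323,345)), close above the stop plate. I continue down.

Call:
carry_out:
  motion:
    - [0,0,1,0,1]
    - [0,0,0,0,1]

```text
t: 10.9
eef_pos: [595.8, -153.5, 123.2]
tcp_rot: [3.137, 0.001, 1.287]
ft_force: [-0.1, -7.5, 10.2]
opening: 0.584
grip_force: 30.0
```

Call:
carry_out:
  motion:
    - [0,0,1,0,1]
    - [0,0,0,0,1]

```text
t: 11.1
eef_pos: [595.8, -153.5, 122.3]
tcp_rot: [3.137, 0.001, 1.287]
ft_force: [-1.3, -7.3, 11.3]
opening: 0.581
grip_force: 30.0
```

Call:
carry_out:
  motion:
    - [0,0,1,0,1]
    - [0,0,0,0,1]

```text
t: 11.3
eef_pos: [595.8, -153.5, 122.1]
tcp_rot: [3.136, 0.001, 1.287]
ft_force: [-2.3, -7.0, 18.3]
opening: 0.587
grip_force: 30.0
```

```bash
cat > fit.py <<'E'
from h import *
def look(S,box):
    m=max(yellow(S["color"],box),key=len)
    print("cap",m.min(0),m.max(0)+1)
    # predicted seated low cap: end disc at y=-38.5+off, cap rear 12mm back
    o=np.array([594.5,-157,135]);a=np.radians(73.7);k=np.radians(15)
    cr=np.array([np.sin(a),-np.cos(a),0]);A=np.array([np.cos(a)*np.cos(k),np.sin(a)*np.cos(k),np.sin(k)]);Z=np.cross(cr,A)
    for off in(0,5,10):
        P=np.array([proj(S,o+(off-38.5)*A+27.5*(np.cos(f)*cr+np.sin(f)*Z)) for f in np.linspace(0,6.28,60)]);print(off,P.min(0).round(1),P.max(0).round(1))
E
python3 -c "
from fit import *;from cell import env
plan(env,[595.7,-153,125],73.7)
look(env.read_camera('side'),(255,262,45,40))"
```

```text
t 11.3 pos [ 595.8 -153.5  122.1] yaw 73.74 F [-2.3 -7.  18.3] open 0.587 grip 30.0
tool shift 0.5 -0.2 -2.9 turn 0.04
cap [265 278] [293 295]
0 [262.1 284.9] [291.8 298.1]
5 [262.7 282.3] [292.3 295.7]
10 [263.3 279.8] [292.8 293.2]
```

Call:
carry_out:
  motion:
    - [-1,0,0.2,0,1]
    - [-1,0,0.2,0,1]
    - [0,0,0,0,1]

```text
t: 11.65
eef_pos: [595.6, -153.9, 122.0]
tcp_rot: [3.136, -0.001, 1.287]
ft_force: [-0.8, 4.1, 21.4]
opening: 0.587
grip_force: 30.0
```

Call:
carry_out:
  motion:
    - [-1,0,0.2,0,1]
    - [-1,0,0.2,0,1]
    - [0,0,0,0,1]

```text
t: 11.95
eef_pos: [595.5, -154.3, 121.8]
tcp_rot: [3.136, -0.003, 1.287]
ft_force: [2.0, 14.8, 22.9]
opening: 0.584
grip_force: 30.0
```

```bash
python3 -c "
from fit import *;from cell import env
plan(env,[595.7,-153,125],73.7)
look(env.read_camera('side'),(255,262,45,40))"
```

```text
t 11.95 pos [ 595.5 -154.3  121.8] yaw 73.71 F [ 2.  14.8 22.9] open 0.584 grip 30.0
tool shift 1.3 -0.1 -3.2 turn 0.01
cap [264 278] [293 295]
0 [262.1 284.9] [291.8 298.1]
5 [262.7 282.3] [292.3 295.7]
10 [263.3 279.8] [292.8 293.2]
```

Call:
carry_out:
  motion:
    - [0,0,-1,0,1]
    - [0,0,-0.7,0,1]
    - [0,0,0,0,1]

```text
t: 12.3
eef_pos: [595.4, -154.3, 122.0]
tcp_rot: [3.137, -0.003, 1.287]
ft_force: [6.8, 12.6, 8.9]
opening: 0.587
grip_force: 30.0
```

Call:
carry_out:
  motion:
    - [-1,0,0.2,0,1]
    - [-1,0,0.2,0,1]
    - [0,0,0,0,1]

```text
t: 12.6
eef_pos: [595.4, -154.7, 122.0]
tcp_rot: [3.137, -0.005, 1.287]
ft_force: [9.8, 23.2, 12.9]
opening: 0.587
grip_force: 30.0
```

Run:
```python
from fit import *;from cell import env
plan(env,[595.7,-153,125],73.7)
r=env.read_camera("side");look(r,(255,262,45,40))
cv2.imwrite("pics/seat3.png",cv2.resize(r["color"][250:310,240:320],(800,600))[:,:,::-1])
```

```text
t 12.6 pos [ 595.4 -154.7  122. ] yaw 73.71 F [ 9.8 23.2 12.9] open 0.587 grip 30.0
tool shift 1.7 -0.1 -3.0 turn 0.01
cap [265 278] [293 295]
0 [262.1 284.9] [291.8 298.1]
5 [262.7 282.3] [292.3 295.7]
10 [263.3 279.8] [292.8 293.2]
```

View pics/seat3.png

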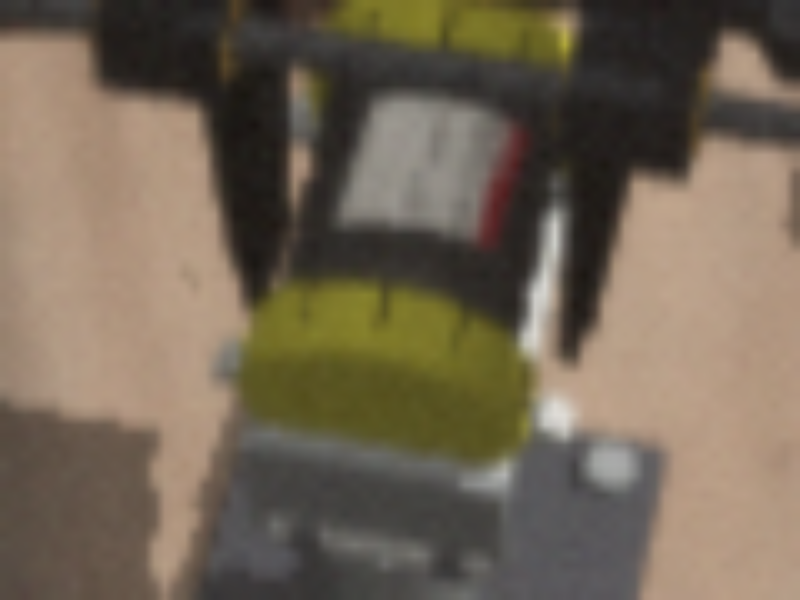

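The lower face is partly hidden behind the stop plate's edge (y≈440–470), and 23 N along the slope with only 13 N of press means it bears on the stop. I relieve the push, then release.

Call:
carry_out:
  motion:
    - [1.5,0,-0.3,0,1]
    - [1.5,0,-0.3,0,1]
    - [1,0,0,0,1]
    - [0,0,0,0,1]

```text
t: 13.05
eef_pos: [595.4, -154.3, 122.0]
tcp_rot: [3.137, -0.0, 1.287]
ft_force: [2.5, -0.5, 8.1]
opening: 0.587
grip_force: 30.0
```

Call:
carry_out:
  motion:
    - [0,0,0,0,0.3]
    - [0,0,0,0,0.2]
    - [0,0,0,0,0.1]
    - [0,0,0,0,0.05]
    - [0,0,0,0,0.05]
    - [0,0,0,0,0.05]
    - [0,0,0,0,0.05]

```text
t: 13.75
eef_pos: [593.9, -154.0, 120.7]
tcp_rot: [-3.142, -0.0, 1.287]
ft_force: [-0.2, -0.2, -0.1]
opening: 0.952
grip_force: 0.0
```

Run:
```python
from fit import *;from cell import env
plan(env,[595.7,-153,125],73.7)
look(env.read_camera("side"),(255,262,45,40))
```

```text
t 13.75 pos [ 593.9 -154.   120.7] yaw 73.75 F [-0.2 -0.2 -0.1] open 0.952 grip 0.0
tool shift 1.5 1.4 -4.3 turn 0.05
cap [265 278] [293 295]
0 [262.1 284.9] [291.8 298.1]
5 [262.7 282.3] [292.3 295.7]
10 [263.3 279.8] [292.8 293.2]
```

Call:
carry_out:
  motion:
    - [0,1.5,-5,0,0]
    - [0,0,-15,0,0]
    - [0,0,-25,0,0]
    - [0,0,-35,0,0]
    - [0,0,-35,0,0]
    - [-35,0,-20,0,0]
    - [-45,0,0,0,0]
    - [-45,0,0,0,0]
    - [-45,0,0,0,0]
    - [-45,0,0,0,0]
    - [0,0,0,0,0]
    - [0,0,0,0,0]

```text
t: 15.0
eef_pos: [534.8, -361.6, 255.7]
tcp_rot: [-3.141, -0.0, 1.285]
ft_force: [0.9, 0.2, -1.0]
opening: 1.0
grip_force: 0.0
```

Run:
```python
from fit import *;from cell import env
plan(env,[595.7,-153,125],73.7)
o=[];R={}
for n,b in(("top",(318,170,80,75)),("side",(240,240,80,75))):
    r=R[n]=env.read_camera(n);i=r["color"];x,y,w,h=b;o.append(cv2.resize(i[y:y+h,x:x+w],(400,375)))
cv2.imwrite("pics/final.png",np.hstack(o)[:,:,::-1])
look(R["side"],(255,262,45,40))
c=[]
for n,b in(("top",(320,175,75,60)),("side",(255,235,50,65))):
    p=yellow(R[n]["color"],b);print(n,[(len(q),q.mean(0).round(1)) for q in p]);c.append(cv2.minAreaRect(np.vstack(p).astype(np.float32))[0])
print(tri(R["top"],c[0],R["side"],c[1]))
```

```text
t 15.0 pos [ 534.8 -361.6  255.7] yaw 73.64 F [ 0.9  0.2 -1. ] open 1.0 grip 0.0
tool shift 217.3 -0.3 130.7 turn -0.06
cap [269 283] [294 295]
0 [262.1 284.9] [291.8 298.1]
5 [262.7 282.3] [292.3 295.7]
10 [263.3 279.8] [292.8 293.2]
top [(302, array([353.8, 201.5])), (141, array([383.2, 211.9]))]
side [(129, array([290. , 253.8])), (203, array([280.8, 288.9]))]
(array([ 597.5571592 , -158.59549052,  140.15807549]), np.float64(6.481210879170581))
```

View pics/final.png

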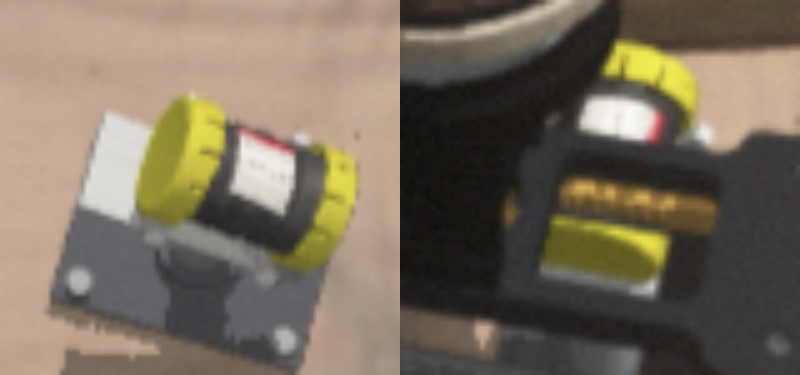

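The coupling lies in the cradle along the trough in the top crop (caps at (182,160) and (325,210)), with its low end at the stop. The gripper blocks part of the side view. One numerical check in the top view before handing in.

Run:
```python
from h import *;from cell import env
T=env.read_camera("top");m=np.vstack(yellow(T["color"],(320,175,75,60)));print("seen",m.min(0),m.max(0)+1)
a=np.radians(73.7);cr=np.array([np.sin(a),-np.cos(a),0]);f=np.linspace(0,6.28,80)
for tl in(9,15):
  k=np.radians(tl);A=np.array([np.cos(a)*np.cos(k),np.sin(a)*np.cos(k),np.sin(k)]);Z=np.cross(cr,A)
  for off in(0,5):
    P=np.array([proj(T,np.array([594.5,-157,135])+(off+e)*A+27.5*(np.cos(g)*cr+np.sin(g)*Z)) for e in(-38.5,38.5) for g in f]);print(tl,off,P.min(0).round(1),P.max(0).round(1))
```

```text
seen [346 190] [389 224]
9 0 [343.8 188.4] [388.5 224.4]
9 5 [341.6 187.7] [386.2 223.7]
15 0 [343.4 188.2] [388.8 224.6]
15 5 [341.3 187.4] [386.6 223.9]
```

The view matches zero offset at the stop; handing in.

```bash
python3 -c "
from cell import env
print(env.job_done())"
```

```text
the job is handed in; nothing more can be done
None
```

The small coupling lies in both notches of the steel rest with its lower end against the stop, by the last top-view check. It was released without dropping, the large coupling was not approached, and the job is handed in (no verdict was returned).

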